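# Restock the spice trays, oldest jar to the front

## Robot

A 7-joint arm with a two-finger parallel gripper is mounted at the origin on a cart in front of the work surface, level with it; the furniture and walls round the work are solid. World frame = base frame: x ahead of the robot, y to its left, z up, the work surface at z = 0. Lengths are in m, angles in rad, forces in N, time in s.
With the tool pointing down it reaches from about 0.425 to 0.925 m from the base axis. Payload 6.8 kg.
Tool frame: the origin (TCP) lies midway between the tips of the shut fingers; the grasp point (between the pads) lies r.grip_point_offset behind it (r.grip_point_offset is the distance from the TCP to the grasp point, in m); z points along the fingers, y is the line along which they close (so a half turn about z gives the same grasp; the last joint's range is limited). The gripper opens to 85 mm and grips with 20 to 120 N. Pads are 22 mm wide; open, the fingers measure 114 mm over their backs; the gripper's body (76 mm by 85 mm) begins 54 mm behind the grasp point. The pads swing forward as they close: fully open they stand 13 mm farther back than shut.
Start: joints at [-1.406, 0.477, 0.022, 1.555, -0.011, 1.109, -0.083], TCP at [0.182, 0.65, 0.231] pointing down, gripper open.
Joint ranges: [-2.96, 2.96], [-0.34, 2.1], [-1.41, 1.46], [0.24, 2.44], [-1.37, 4.51], [0.17, 1.92], [-2.96, 2.96]. Speed limits (rad/s): [2.39, 2.39, 3.14, 3.14, 3.14, 3.14, 3.14].

## Interface

Orientations are given as a rotation vector (axis times angle).
In Python, from bench import r gives the robot as it stands. The module is installed in compiled form; this text tells all that it offers.
- The arm moves only by the shell command python3 -m crank 'ROWS' [FORCE]. ROWS is JSON, a list of rows, each a list of 5 numbers: the shift along the world's x, y, z in units of 200 mm (1.0 is 200 mm), then the turn about the world's z in units of 45 degrees (1.0 is 45 degrees), then the opening, from -1 (shut) to 1 (fully open). In form: [[dx, dy, dz, turn, jaw], ...]. A call has 1 to 8 rows; each row shifts and turns the commanded pose from where the row before left it; what a row does not reach is not made up. A row lasts 1/12 s, in which the tool goes at most 41.7 mm and 7.16 degrees, less where a joint would pass 70% of its speed; a pose out of reach is approached as far as the arm can. A call with a number of a shift or a turn outside -1 to 1 is refused whole. A call with a gripper value outside its range is refused whole. The fingers move at their own pace and stop on an object; FORCE is the grip in N (left out, the last holds). Time passes only in rows, so rows that do not move let the fingers close. It gives the time, the measured TCP pose, the force, the opening and the grip force at its end, in the units of the state.
- r.get_obs(): the state, without advancing time (a new reading comes with each control period).
- r.grab_frame(name): name is "scene" or "top" or "wrist"; returns the picture (420x560x3 uint8, blue, green, red); there is no depth.
- r.camera_model(name): a dict with "fx", "fy", "cx", "cy" (pixels), "R" (3x3) and "t" (3): a world point X has camera coordinates R X + t. Camera axes: x right, y down, z forward; pixel columns grow to the right and rows downward; lengths in m; the calibration is good to about 2 mm. A picture is of the moment at which its call begins: read the wrist's pose just before it. camera_model takes no time and is no camera call; for the wrist camera it gives the pose at the moment of the call.
- r.hand_in(): hands the job in; it is judged then, once.
The state is a dict: "clock": time; "joints": joint angles; "qvel": joint speeds; "tau": joint torques, N m; "tcp_pos": TCP position; "orientation": TCP orientation; "contact_force": force on the tool from outside, world axes, zero at the start; "moment": the same for the moment, N m; "grip_width": finger opening in m; "gripper_force": force on a finger pad.
Only numpy, scipy, OpenCV 4.12 (cv2) and the standard library are available. Lean on these libraries where they do the work, as an engineer would, in place of code of your own. Each camera call takes 0.05 s, during which the arm holds its last target. There are 200 camera calls.

## Task

Put the three new spice jars from the worktop away in the lane trays: the tall and the short one each go in the tray that already holds a jar of their kind, the white-lidded one goes in the empty tray. In each stocked tray first move the old jar from the rear to the front half (the end nearer the robot), and only then set the new jar down behind it in the rear half. All five jars must finish released and standing upright on the tray floors; knock none over and leave the mug and the food tin where they are.

Things in the scene. Friction and masses are not known exactly. Their poses are not given: they have to be found in the camera images.
- tray_tall: White lane tray, one of three alike, fixed. Origin: centre of its underside; x to the rear (away from robot), y across. 140 (x) by 70 mm (y), inside 132 x 62, floor 4 thick, rims 22 high, front lip (-x end) 12 high with a pull tab 11 mm out. Holds two jars in line, centred 33 mm before and behind its centre. This one holds one tall red-capped jar at the start.
- tray_short: White lane tray, one of three alike, fixed. Origin: centre of its underside; x to the rear (away from robot), y across. 140 (x) by 70 mm (y), inside 132 x 62, floor 4 thick, rims 22 high, front lip (-x end) 12 high with a pull tab 11 mm out. Holds two jars in line, centred 33 mm before and behind its centre. This one holds one short black-lidded jar at the start.
- tray_empty: White lane tray, one of three alike, fixed. Origin: centre of its underside; x to the rear (away from robot), y across. 140 (x) by 70 mm (y), inside 132 x 62, floor 4 thick, rims 22 high, front lip (-x end) 12 high with a pull tab 11 mm out. Holds two jars in line, centred 33 mm before and behind its centre. This one is empty at the start.
- tall_old: Tall slim jar with a red cap, 45 mm diameter, 108 high, 0.08 to 0.15 kg: round lidded jar standing upright, the lid fixed; origin: centre of its underside, z up the jar. The old stock: at the start it stands in the rear half of its tray.
- short_old: Short jar with a black lid, 42 mm diameter (lid 40), 70 high (lid the top 11), 0.07 to 0.14 kg: round lidded jar standing upright, the lid fixed; origin: centre of its underside, z up the jar. The old stock: at the start it stands in the rear half of its tray.
- tall_new: Tall slim jar with a red cap, 45 mm diameter, 108 high, 0.08 to 0.15 kg: round lidded jar standing upright, the lid fixed; origin: centre of its underside, z up the jar. The new stock: at the start it stands on the open worktop in front of the trays. 
- short_new: Short jar with a black lid, 42 mm diameter (lid 40), 70 high (lid the top 11), 0.07 to 0.14 kg: round lidded jar standing upright, the lid fixed; origin: centre of its underside, z up the jar. The new stock: at the start it stands on the open worktop in front of the trays. 
- white_new: Middle-sized jar with a white lid, 48 mm diameter (lid 45), 88 high, 0.1 to 0.19 kg: round lidded jar standing upright, the lid fixed; origin: centre of its underside, z up the jar. The only one of its kind; at the start it stands on the open worktop in front of the trays. 
- mug_tea: bystander: white dotted mug, 82 mm diameter, 91 high, 114 over its handle, standing behind the trays; origin at the centre of its underside. Over it, behind the trays, a wall cabinet hangs about 0.5 m above the worktop (carry jars low there, but over the other jars); a dish rack stands to the right of the trays.
- bean_can: bystander: squat red food tin, 75 mm diameter, 58 high, standing to the left of the trays; origin at the centre of its underside.

How it is judged:
By the outcome, as a careful person would: the job done as asked, in the order asked, and still so for the second after the job is handed in, with the robot touching nothing.
It also fails if it takes over 128 s, if anything falls off the work surface, if the arm or the gripper's body presses on something with over 40 N, if the wrist force passes 120 N, or if a joint passes its speed limit or range.

## Working session

There is one attempt and no reset: what is moved stays moved. The work goes in short steps, Python scripts to look and compute and a shell command to move; the robot and the scene stay as the last step left them, time stands still between calls to the robot, and variables do not carry over. Pictures are saved under pics/ and viewed, at most 14 in all, crops included, and the job is handed in when it is done.

```bash
mkdir -p pics; python3 - <<'E'
from bench import r
import cv2
o=r.get_obs()
for k,v in o.items(): print(k,v)
print(r.grip_point_offset)
for n in("scene","top"):
    cv2.imwrite(f"pics/{n}0.png",r.grab_frame(n)); m=r.camera_model(n); print(n,m)
E
```

```text
clock 0.0
joints [-1.40609686  0.47778664  0.02235788  1.55644799 -0.011513    1.1092822
 -0.08311712]
qvel [-2.30719417e-05 -1.24552327e-03  9.85290819e-04 -4.84401837e-04
 -2.43608217e-04 -3.80565703e-04  5.95978174e-04]
tau [ 1.11590607e-04 -5.96457553e+01  1.60776079e+00 -2.81193209e+01
  1.23969972e-02  9.47008986e-03  1.76664128e-05]
tcp_pos [0.18172772 0.64947022 0.23033655]
orientation [-4.27196163e-01 -3.11229450e+00  2.81497429e-03]
contact_force [ 0.59317853 -0.64549522  0.53590019]
moment [-2.88529656e-02 -5.97018381e-05  4.14940993e-02]
gripper_force 0.0
grip_width 0.08555370432903699
0.0187
scene {'fx': 410.85166363694725, 'fy': 410.85166363694725, 'cx': 279.4919651674317, 'cy': 216.8520548917915, 'R': array([[-5.99439321e-01, -8.00420133e-01,  3.31608463e-04],
       [-3.22409046e-01,  2.41074782e-01, -9.15388090e-01],
       [ 7.32615115e-01, -5.48826529e-01, -4.02572396e-01]]), 't': array([0.54448734, 0.15205304, 0.7741692 ])}
top {'fx': 528.4032303509449, 'fy': 528.4032303509449, 'cx': 278.1418871077576, 'cy': 213.72950987915658, 'R': array([[ 0.01732023, -0.99965085,  0.01995482],
       [-0.986206  , -0.0203663 , -0.16426484],
       [ 0.16461389, -0.01683446, -0.98621441]]), 't': array([0.24300009, 0.59611939, 1.25541576])}
```

View pics/top0.png

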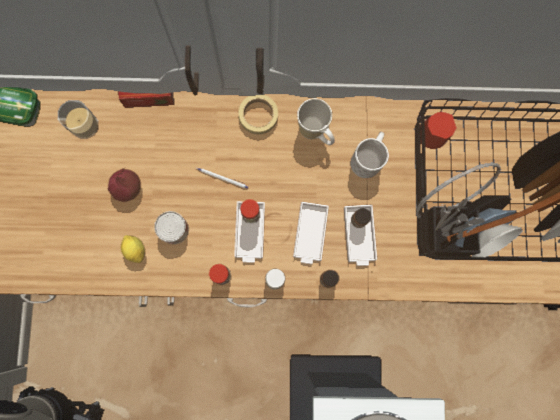

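View pics/scene0.png

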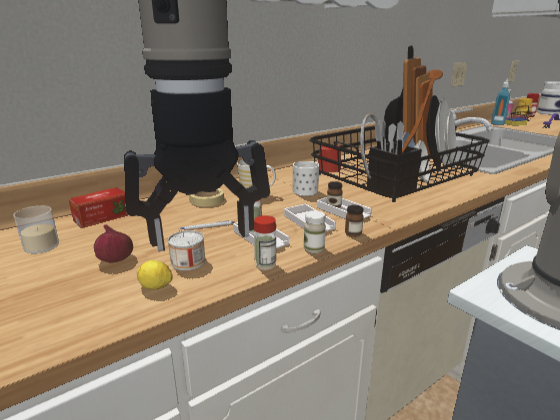

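Top view: trays at about (250,231) tall, (311,232) empty and (360,235) short. New jars: red (219,273), white (275,279), black (330,279). Old jars: red (250,208), black (361,217). Next, a zoomed crop to measure them more precisely.

```bash
python3 - <<'E'
import cv2
im=cv2.imread("pics/top0.png")[190:300,200:400]
cv2.imwrite("pics/crop0.png",cv2.resize(im,None,fx=4,fy=4,interpolation=cv2.INTER_CUBIC))
E
```

```text
(no output)
```

View pics/crop0.png

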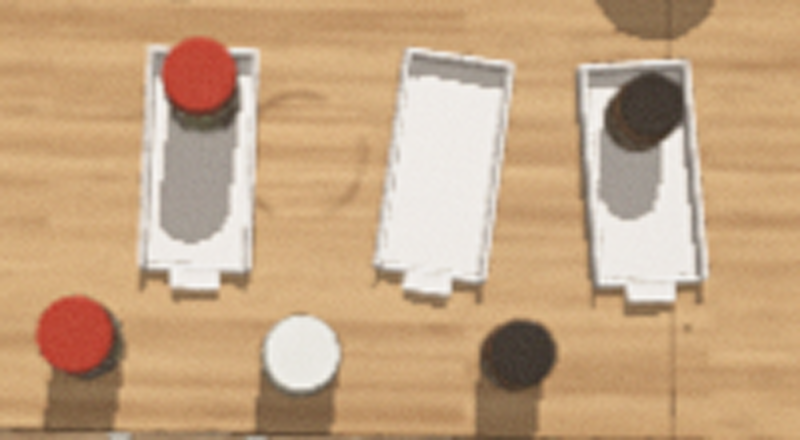

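```bash
cat > h.py <<'E'
import numpy as np
from bench import r
def ray(name,u,v,z):
    m=r.camera_model(name); R=np.array(m["R"]); t=np.array(m["t"])
    c=-R.T@t; d=R.T@np.array([(u-m["cx"])/m["fx"],(v-m["cy"])/m["fy"],1])
    return (c+d*(z-c[2])/d[2])
def crop(u,v,z): return ray("top",200+(u+.5)/4-.5,190+(v+.5)/4-.5,z)
E
python3 - <<'E'
from h import *
np.set_printoptions(precision=4,suppress=True)
for n,u,v,z in [("tall_old",199,75,.112),("short_old",650,104,.074),("tall_new",76,334,.108),("white",301,354,.088),("short_new",519,355,.070)]:
    print(n,crop(u,v,z)[:2])
for n,P in dict(tall=[(148,47),(259,50),(140,270),(249,271)],empty=[(406,49),(513,64),(374,268),(486,284)],short=[(579,66),(689,62),(594,288),(707,282)]).items():
    q=[crop(u,v,.022 if i<2 else .02)[:2] for i,(u,v) in enumerate(P)]
    c=sum(q)/4; d=(q[0]+q[1]-q[2]-q[3])/2; e=q[0]-q[1]; L=np.linalg.norm(d); d/=L
    print(n,c,"len",L,"w",np.linalg.norm(e),"yaw",np.degrees(np.arctan2(d[1],d[0])),"rear",c+.033*d,"front",c-.033*d)
o=r.get_obs()
from scipy.spatial.transform import Rotation as Ro
print(Ro.from_rotvec(o["orientation"]).as_matrix())
m=r.camera_model("wrist");print(m, -np.array(m["R"]).T@m["t"])
E
```

```text
tall_old [0.5918 0.3229]
short_old [0.5864 0.0515]
tall_new [0.44   0.3897]
white [0.4318 0.26  ]
short_new [0.4343 0.1302]
tall [0.5548 0.325 ] len 0.13972938304039945 w 0.06988085206525442 yaw -0.8266437002179889 rear [0.5878 0.3245] front [0.5218 0.3255]
empty [0.5537 0.1712] len 0.13970878370815293 w 0.06815568452053929 yaw -7.128618560187812 rear [0.5864 0.1671] front [0.5209 0.1753]
short [0.5509 0.0473] len 0.13945697759460146 w 0.06982620045548933 yaw 3.9356577922936022 rear [0.5838 0.0496] front [0.518  0.0451]
[[-0.963   0.2694 -0.0003]
 [ 0.2694  0.963  -0.0016]
 [-0.0002 -0.0016 -1.    ]]
{'fx': 339.65051393504183, 'fy': 339.65051393504183, 'cx': 277.4073763754632, 'cy': 209.42047982568513, 'R': array([[ 0.2703,  0.9628, -0.0005],
       [ 0.9117, -0.2558,  0.3216],
       [ 0.3095, -0.0874, -0.9469]]), 't': array([-0.6749, -0.041 ,  0.38  ])} [0.1022 0.6725 0.3726]
```

```bash
for i in 1; do :; done; python3 -m crank '[[0.128,-0.102,0,0.02,1],[0.128,-0.102,0,0.02,1],[0.128,-0.102,0,0.02,1],[0.128,-0.102,0,0.02,1],[0.128,-0.102,0,0.02,1],[0.128,-0.102,0,0.02,1],[0.128,-0.102,0,0.02,1],[0.128,-0.102,0,0.02,1]]' 40
python3 -m crank '[[0.128,-0.102,0,0.02,1],[0.128,-0.102,0,0.02,1],[0.128,-0.102,0,0.02,1],[0.128,-0.102,0,0.02,1],[0.128,-0.102,0,0.02,1],[0.1,-0.102,0,0.02,1],[0.1,-0.102,0,0.02,1],[0,0,0,0,1]]'
```

```text
clock: 0.77
tcp_pos: [0.3875, 0.4854, 0.2309]
orientation: [-0.23, -3.133, 0.001]
contact_force: [0.9, 0.6, -0.0]
grip_width: 0.0855
gripper_force: 0.0
clock: 1.43
tcp_pos: [0.5597, 0.3367, 0.2309]
orientation: [0.072, 3.138, -0.006]
contact_force: [0.5, -1.9, 1.2]
grip_width: 0.0854
gripper_force: 0.0
```

```bash
python3 -m crank '[[0.08,-0.035,0,0.02,1],[0.08,-0.034,0,0.02,1],[0,0,-0.1,0,1],[0,0,-0.1,0,1],[0,0,0,0,1]]'
python3 - <<'E'
from h import *
import cv2
cv2.imwrite("pics/w1.png",r.grab_frame("wrist"))
E
```

```text
clock: 1.85
tcp_pos: [0.5843, 0.3287, 0.1867]
orientation: [-0.01, -3.135, 0.007]
contact_force: [-1.0, -0.0, -1.0]
grip_width: 0.0855
gripper_force: 0.0
```

View pics/w1.png

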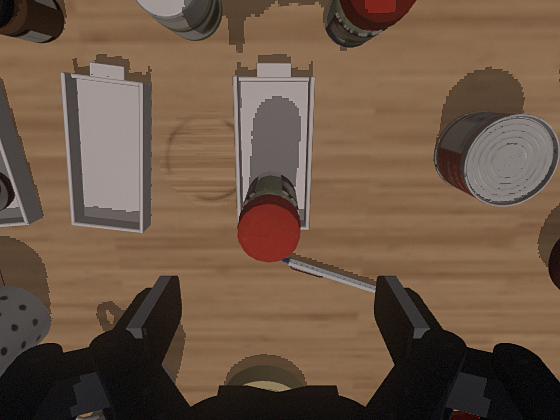

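The wrist view shows the red cap of tall_old at about (269,227), with the open fingers centred near column 278. The jar stands in the rear of its tray. I'll check this against the top-view fix.

```bash
python3 - <<'E'
from h import *
np.set_printoptions(precision=4,suppress=True)
o=r.get_obs();print(o["tcp_pos"],o["clock"],ray("wrist",269,227,.112), ray("wrist",240,77,.022)-ray("wrist",308,229,.022), (ray("wrist",240,77,.022)+ray("wrist",308,229,.022))/2)
E
```

```text
[0.5849 0.3295 0.1887] 1.9 [0.5891 0.324  0.112 ] [-0.1392 -0.0608  0.    ] [0.5572 0.3289 0.022 ]
```

```bash
python3 -m crank '[[0.02,-0.033,-0.06,0.02,1],[0,0,-0.12,0,1],[0,0,-0.12,0,1],[0,0,-0.12,0,1],[0,0,-0.12,0,1],[0,0,-0.12,0,1],[0,0,0,0,1],[0,0,0,0,1]]'
python3 -m crank '[[0,0,0,0,-0.3],[0,0,0,0,-0.3],[0,0,0,0,-0.3],[0,0,0,0,-0.3],[0,0,0,0,-0.3],[0,0,0,0,-0.3]]' 40
```

```text
clock: 2.57
tcp_pos: [0.5902, 0.3238, 0.0594]
orientation: [0.016, -3.14, 0.001]
contact_force: [-0.4, 0.6, 0.1]
grip_width: 0.0855
gripper_force: 0.0
clock: 3.07
tcp_pos: [0.5918, 0.3238, 0.0611]
orientation: [-0.015, 3.139, 0.002]
contact_force: [-1.4, -0.8, 6.9]
grip_width: 0.0436
gripper_force: 39.8
```

```bash
python3 -m crank '[[0,0,0.05,0,-0.3],[0,0,0.05,0,-0.3],[0,0,0,0,-0.3],[-0.07,0.002,0,0,-0.3],[-0.07,0.002,0,0,-0.3],[-0.07,0.002,0,0,-0.3],[-0.07,0.002,0,0,-0.3],[-0.07,0.002,0,0,-0.3]]'
python3 -m crank '[[0,0,0,0,-0.3],[0,0,0,0,-0.3],[0,0,-0.03,0,-0.3],[0,0,-0.03,0,-0.3],[0,0,-0.02,0,-0.3],[0,0,-0.01,0,-0.3],[0,0,0,0,-0.3],[0,0,0,0,-0.3]]'
```

```text
clock: 3.73
tcp_pos: [0.52, 0.3258, 0.0795]
orientation: [-0.016, 3.141, 0.001]
contact_force: [0.1, -0.3, -1.1]
grip_width: 0.0437
gripper_force: 40.7
clock: 4.4
tcp_pos: [0.5211, 0.3251, 0.0612]
orientation: [0.014, -3.141, 0.001]
contact_force: [-0.7, -1.5, 2.1]
grip_width: 0.0432
gripper_force: 41.1
```

```bash
python3 -m crank '[[0,0,-0.005,0,-0.3],[0,0,0,0,-0.3],[0,0,0,0,0.3],[0,0,0,0,0.3],[0,0,0,0,1],[0,0,0,0,1],[0,0,0,0,1]]'
python3 -m crank '[[0,0,0.12,0,1],[0,0,0.15,0,1],[0,0,0.15,0,1],[0,0,0.15,0,1],[0,0,0.1,0,1],[0,0,0,0,1],[0,0,0,0,1]]'
python3 - <<'E'
from h import *
import cv2
cv2.imwrite("pics/w2.png",r.grab_frame("wrist"))
E
```

```text
clock: 4.98
tcp_pos: [0.5205, 0.3257, 0.06]
orientation: [0.016, -3.141, 0.0]
contact_force: [-0.6, 0.4, 0.0]
grip_width: 0.0854
gripper_force: 0.0
clock: 5.57
tcp_pos: [0.5213, 0.3261, 0.1955]
orientation: [-0.016, 3.139, 0.003]
contact_force: [0.7, 1.4, -0.6]
grip_width: 0.0858
gripper_force: 0.0
```

View pics/w2.png

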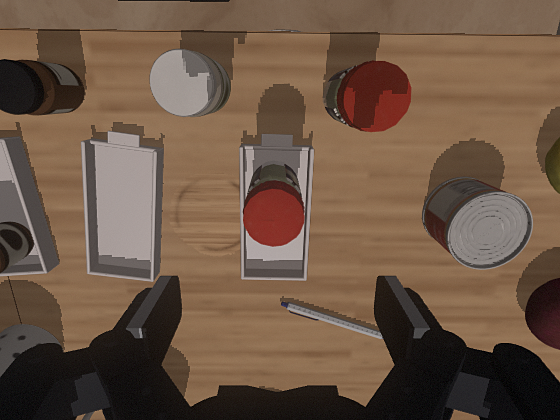

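tall_old stands in the front half (cap at (273,212)) and tall_new's cap is at (376,96).

```bash
python3 - <<'E'
from h import *
np.set_printoptions(precision=4,suppress=True)
print(r.get_obs()["tcp_pos"],ray("wrist",273,212,.112),ray("wrist",376,96,.108),ray("wrist",187,82,.088))
E
python3 -m crank '[[-0.09,0.07,0,0,1],[-0.09,0.07,0,0,1],[-0.09,0.07,0,0,1],[-0.09,0.07,0,0,1],[-0.046,0.038,0,0,1],[0,0,-0.1,0,1],[0,0,0,0,1],[0,0,0,0,1]]'
```

```text
[0.5204 0.3256 0.194 ] [0.5158 0.323  0.112 ] [0.4383 0.3883 0.108 ] [0.4305 0.2635 0.088 ]
clock: 6.28
tcp_pos: [0.439, 0.3878, 0.1726]
orientation: [0.015, -3.139, 0.005]
contact_force: [0.1, 0.2, 0.0]
grip_width: 0.0855
gripper_force: 0.0
```

```bash
python3 -m crank '[[0,0,-0.12,0,1],[0,0,-0.12,0,1],[0,0,-0.12,0,1],[0,0,-0.12,0,1],[0,0,-0.1,0,1],[0,0,0,0,1],[0,0,0,0,1]]'
python3 -m crank '[[0,0,0,0,-0.3],[0,0,0,0,-0.3],[0,0,0,0,-0.3],[0,0,0,0,-0.3],[0,0,0,0,-0.3],[0,0,0,0,-0.3]]' 40
python3 -m crank '[[0,0,0.06,0,-0.3],[0,0,0.1,0,-0.3],[0,0,0.1,0,-0.3],[0,0,0.12,0,-0.3],[0,0,0.12,0,-0.3],[0,0,0.12,0,-0.3],[0,0,0.08,0,-0.3],[0,0,0,0,-0.3]]'
```

```text
clock: 6.87
tcp_pos: [0.4399, 0.3881, 0.058]
orientation: [0.013, -3.14, 0.003]
contact_force: [-0.2, 0.6, -0.1]
grip_width: 0.0855
gripper_force: 0.0
clock: 7.37
tcp_pos: [0.4402, 0.3899, 0.0598]
orientation: [-0.015, 3.14, 0.003]
contact_force: [-0.6, -0.6, 5.8]
grip_width: 0.0436
gripper_force: 40.0
clock: 8.03
tcp_pos: [0.4411, 0.3908, 0.2032]
orientation: [-0.015, 3.136, 0.009]
contact_force: [0.9, 0.2, -0.3]
grip_width: 0.044
gripper_force: 40.9
```

```bash
python3 -m crank '[[0.093,-0.041,0,0,-0.3],[0.093,-0.041,0,0,-0.3],[0.093,-0.041,0,0,-0.3],[0.093,-0.041,0,0,-0.3],[0.093,-0.041,0,0,-0.3],[0.093,-0.041,0,0,-0.3],[0.093,-0.041,0,0,-0.3],[0.093,-0.041,0,0,-0.3]]'
python3 -m crank '[[0,0,0,0,-0.3],[0,0,0,0,-0.3],[0,0,-0.1,0,-0.3],[0,0,-0.1,0,-0.3],[0,0,-0.1,0,-0.3],[0,0,-0.1,0,-0.3],[0,0,0,0,-0.3],[0,0,0,0,-0.3]]'
```

```text
clock: 8.7
tcp_pos: [0.5885, 0.3229, 0.1977]
orientation: [0.016, -3.14, 0.001]
contact_force: [-0.2, -0.8, -1.5]
grip_width: 0.0437
gripper_force: 40.9
clock: 9.37
tcp_pos: [0.5864, 0.324, 0.1173]
orientation: [0.018, -3.138, 0.002]
contact_force: [0.2, 0.2, -0.5]
grip_width: 0.0434
gripper_force: 41.0
```

```bash
python3 - <<'E'
from h import *
import cv2
im=r.grab_frame("top")[190:300,200:400]
s=r.grab_frame("scene")[150:290,200:400]
cv2.imwrite("pics/c3.png",cv2.vconcat([cv2.resize(im,(600,330)),cv2.resize(s,(600,270))[:270]]))
E
```

```text
(no output)
```

View pics/c3.png

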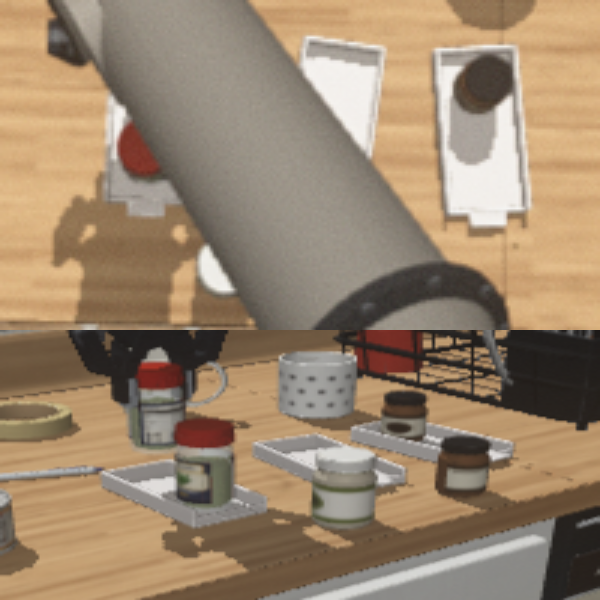

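The arm hides the rear of the tall tray in the top view. In the scene view tall_new hangs upright behind the standing tall_old. I'll lower it now.

```bash
python3 -m crank '[[0.005,0,-0.09,0,-0.3],[0,0,-0.08,0,-0.3],[0,0,-0.05,0,-0.3],[0,0,-0.03,0,-0.3],[0,0,-0.01,0,-0.3],[0,0,0,0,-0.3],[0,0,0,0,-0.3]]'
```

```text
clock: 10.05
tcp_pos: [0.5898, 0.324, 0.0672]
orientation: [-0.016, 3.14, 0.001]
contact_force: [0.2, 0.4, -2.3]
grip_width: 0.0437
gripper_force: 41.0
```

```bash
python3 -m crank '[[0,0,-0.01,0,-0.3],[0,0,-0.005,0,-0.3],[0,0,0,0,-0.3],[0,0,0,0,-0.3]]'
```

```text
clock: 10.38
tcp_pos: [0.5897, 0.3239, 0.0639]
orientation: [-0.016, 3.141, 0.001]
contact_force: [-0.9, -0.7, 2.1]
grip_width: 0.0438
gripper_force: 41.1
```

```bash
python3 -m crank '[[0,0,-0.004,0,-0.3],[0,0,0,0,0],[0,0,0,0,0.3],[0,0,0,0,1],[0,0,0,0,1],[0,0,0,0,1],[0,0,0.06,0,1],[0,0,0.12,0,1]]'
python3 -m crank '[[0,0,0.15,0,1],[0,0,0.15,0,1],[0,0,0.12,0,1],[0,0,0.06,0,1],[0,-0.13,0,0,1],[0,-0.15,0,0,1],[0,-0.15,0,0,1],[0,-0.15,0,0,1]]'
python3 -m crank '[[0,-0.15,0,0,1],[0,-0.15,0,0,1],[0,-0.15,0,0,1],[0,-0.15,0,0,1],[-0.015,-0.12,0,0,1],[0,-0.06,0,0.05,1],[0,0,0,0,1],[0,0,0,0,1]]'
python3 - <<'E'
from h import *
import cv2
cv2.imwrite("pics/w4.png",r.grab_frame("wrist"))
E
```

```text
clock: 11.05
tcp_pos: [0.5872, 0.3225, 0.0963]
orientation: [0.016, -3.136, 0.005]
contact_force: [0.9, -0.2, -0.5]
grip_width: 0.0856
gripper_force: 0.0
clock: 11.72
tcp_pos: [0.5887, 0.2064, 0.1944]
orientation: [0.017, -3.141, 0.0]
contact_force: [0.6, -0.3, 0.0]
grip_width: 0.0854
gripper_force: 0.0
clock: 12.38
tcp_pos: [0.5861, 0.0515, 0.1945]
orientation: [0.074, -3.14, -0.001]
contact_force: [0.0, 0.4, 0.5]
grip_width: 0.0851
gripper_force: 0.0
```

View pics/w4.png

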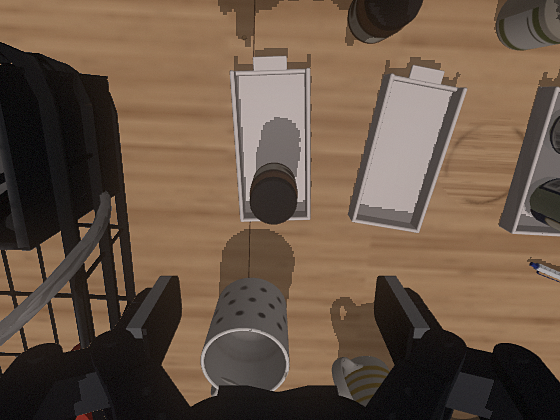

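short_old's lid is at (274,193), in the rear of its tray. The dotted mug's rim centre is at (245,360), and the dish rack edge is at column 105 to 125. I'll check clearances.

```bash
python3 - <<'E'
from h import *
np.set_printoptions(precision=4,suppress=True)
print(r.get_obs()["tcp_pos"],"short_old",ray("wrist",274,195,.074),"mug",ray("wrist",245,358,.091),"mug top",ray("top",371,155,.091),
"rack",[ray("top",418,230,z) for z in(.0,.12)],[ray("wrist",107,78,z) for z in (.0,.12)],"short_new",ray("wrist",390,5,.07))
E
```

```text
[0.5862 0.0529 0.1944] short_old [0.5806 0.0506 0.074 ] mug [0.7289 0.0313 0.091 ] mug top [0.7336 0.0316 0.091 ] rack [array([ 0.5645, -0.1046,  0.    ]), array([ 0.5476, -0.0703,  0.12  ])] [array([ 0.4971, -0.1083,  0.    ]), array([ 0.4994, -0.0522,  0.12  ])] short_new [0.4419 0.1243 0.07  ]
```

```bash
python3 -m crank '[[-0.01,-0.01,-0.12,0,1],[0,0,-0.15,0,1],[0,0,-0.15,0,1],[0,0,-0.15,0,1],[0,0,-0.12,0,1],[0,0,-0.1,0,1],[0,0,-0.05,0,1],[0,0,0,0,1]]'
python3 -m crank '[[0,0,0,0,1],[0,0,0,0,-0.3],[0,0,0,0,-0.3],[0,0,0,0,-0.3],[0,0,0,0,-0.3],[0,0,0,0,-0.3],[0,0,0,0,-0.3]]' 40
```

```text
clock: 13.1
tcp_pos: [0.5826, 0.0514, 0.0241]
orientation: [0.08, -3.136, -0.0]
contact_force: [-0.1, -0.3, 0.1]
grip_width: 0.0853
gripper_force: 0.0
clock: 13.68
tcp_pos: [0.5851, 0.0497, 0.0278]
orientation: [-0.077, 3.139, 0.001]
contact_force: [-0.8, -0.1, 6.3]
grip_width: 0.0409
gripper_force: 40.0
```

```bash
python3 -m crank '[[0,0,0.05,0,-0.3],[0,0,0.05,0,-0.3],[0,0,0,0,-0.3],[-0.066,-0.005,0,0,-0.3],[-0.066,-0.005,0,0,-0.3],[-0.066,-0.005,0,0,-0.3],[-0.066,-0.005,0,0,-0.3],[-0.066,-0.005,0,0,-0.3]]'
python3 -m crank '[[0,0,0,0,-0.3],[0,0,0,0,-0.3],[0,0,-0.03,0,-0.3],[0,0,-0.03,0,-0.3],[0,0,-0.02,0,-0.3],[0,0,-0.01,0,-0.3],[0,0,-0.005,0,-0.3],[0,0,0,0,-0.3]]'
```

```text
clock: 14.35
tcp_pos: [0.5178, 0.0446, 0.0469]
orientation: [-0.077, 3.14, 0.0]
contact_force: [0.6, 0.0, -1.6]
grip_width: 0.0412
gripper_force: 40.6
clock: 15.02
tcp_pos: [0.5182, 0.0446, 0.0278]
orientation: [0.077, -3.14, -0.0]
contact_force: [-3.0, -0.3, 9.4]
grip_width: 0.0411
gripper_force: 41.5
```

```bash
python3 -m crank '[[0,0,0,0,0],[0,0,0,0,0.3],[0,0,0,0,1],[0,0,0,0,1],[0,0,0,0,1],[0,0,0.08,0,1],[0,0,0.15,0,1],[0,0,0.15,0,1]]'
python3 -m crank '[[0,0,0.15,0,1],[0,0,0.1,0,1],[-0.06,0.06,0,0,1],[-0.09,0.09,0,0,1],[-0.09,0.09,0,0,1],[-0.09,0.09,0,0,1],[-0.06,0.06,0,0,1],[0,0,0,0,1]]'
python3 - <<'E'
from h import *
import cv2
cv2.imwrite("pics/w5.png",r.grab_frame("wrist"));print(r.get_obs()["tcp_pos"])
E
```

```text
clock: 15.68
tcp_pos: [0.5172, 0.0444, 0.1035]
orientation: [0.077, -3.138, 0.001]
contact_force: [0.5, 0.8, -0.1]
grip_width: 0.0853
gripper_force: 0.0
clock: 16.35
tcp_pos: [0.4376, 0.1252, 0.1533]
orientation: [0.085, -3.139, -0.001]
contact_force: [0.8, -0.3, 0.6]
grip_width: 0.0853
gripper_force: 0.0
[0.43919156 0.12386622 0.15353533]
```

View pics/w5.png

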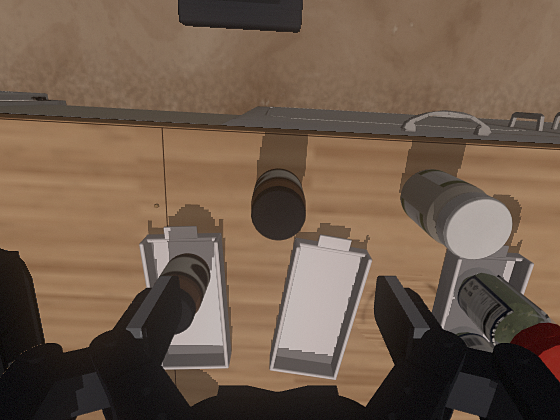

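short_new's lid is at (278,211) and short_old is upright in the front of its tray at about (190,290).

```bash
python3 - <<'E'
from h import *
np.set_printoptions(precision=4,suppress=True)
print(r.get_obs()["tcp_pos"],"short_new",ray("wrist",278,211,.07),"white",ray("wrist",477,225,.088))
E
python3 -m crank '[[-0.02,0.025,-0.05,0,1],[0,0,-0.12,0,1],[0,0,-0.15,0,1],[0,0,-0.15,0,1],[0,0,-0.1,0,1],[0,0,-0.06,0,1],[0,0,0,0,1],[0,0,0,0,1]]'
```

```text
[0.4392 0.1239 0.1535] short_new [0.4344 0.1246 0.07  ] white [0.4312 0.2553 0.088 ]
clock: 17.07
tcp_pos: [0.4366, 0.1267, 0.0272]
orientation: [0.075, -3.14, 0.001]
contact_force: [-0.4, 0.2, 0.1]
grip_width: 0.0855
gripper_force: 0.0
```

```bash
python3 -m crank '[[0,0,0,0,-0.3],[0,0,0,0,-0.3],[0,0,0,0,-0.3],[0,0,0,0,-0.3],[0,0,0,0,-0.3],[0,0,0,0,-0.3]]' 40
python3 -m crank '[[0,0,0.06,0,-0.3],[0,0,0.1,0,-0.3],[0,0,0.12,0,-0.3],[0,0,0.12,0,-0.3],[0,0,0.1,0,-0.3],[0,0,0.05,0,-0.3],[0,0,0,0,-0.3],[0,0,0,0,-0.3]]'
```

```text
clock: 17.57
tcp_pos: [0.4369, 0.1278, 0.0285]
orientation: [-0.077, 3.139, 0.001]
contact_force: [-0.8, -1.6, 7.4]
grip_width: 0.0408
gripper_force: 39.6
clock: 18.23
tcp_pos: [0.4362, 0.1277, 0.1375]
orientation: [-0.078, 3.14, 0.001]
contact_force: [-0.5, 0.1, -1.1]
grip_width: 0.0407
gripper_force: 40.7
```

```bash
python3 -m crank '[[0.093,-0.049,0,0,-0.3],[0.093,-0.049,0,0,-0.3],[0.093,-0.049,0,0,-0.3],[0.093,-0.049,0,0,-0.3],[0.093,-0.049,0,0,-0.3],[0.093,-0.049,0,0,-0.3],[0.093,-0.049,0,0,-0.3],[0.093,-0.049,0,0,-0.3]]'
python3 -m crank '[[0,0,0,0,-0.3],[0,0,0,0,-0.3],[0,0,-0.1,0,-0.3],[0,0,-0.12,0,-0.3],[0,0,-0.12,0,-0.3],[0,0,-0.08,0,-0.3],[0,0,0,0,-0.3],[0,0,0,0,-0.3]]'
```

```text
clock: 18.9
tcp_pos: [0.5847, 0.0486, 0.1352]
orientation: [0.077, -3.137, 0.001]
contact_force: [0.0, -0.1, -0.8]
grip_width: 0.0407
gripper_force: 40.7
clock: 19.57
tcp_pos: [0.5832, 0.0497, 0.0521]
orientation: [0.079, -3.137, 0.0]
contact_force: [0.5, 0.2, -1.2]
grip_width: 0.0409
gripper_force: 40.7
```

```bash
python3 -m crank '[[0.01,0,-0.04,0,-0.3],[0,0,-0.03,0,-0.3],[0,0,-0.015,0,-0.3],[0,0,-0.01,0,-0.3],[0,0,-0.005,0,-0.3],[0,0,0,0,-0.3],[0,0,0,0,-0.3]]'
```

```text
clock: 20.15
tcp_pos: [0.5872, 0.0493, 0.0337]
orientation: [-0.077, 3.14, 0.0]
contact_force: [1.0, 0.7, -1.2]
grip_width: 0.0406
gripper_force: 40.7
```

```bash
python3 -m crank '[[0,0,-0.005,0,-0.3],[0,0,-0.005,0,-0.3],[0,0,0,0,-0.3],[0,0,0,0,-0.3]]'
```

```text
clock: 20.48
tcp_pos: [0.5874, 0.0493, 0.0326]
orientation: [-0.077, 3.14, 0.0]
contact_force: [-3.6, -0.3, 6.3]
grip_width: 0.041
gripper_force: 41.8
```

```bash
python3 -m crank '[[0,0,0,0,0],[0,0,0,0,0.3],[0,0,0,0,1],[0,0,0,0,1],[0,0,0,0,1],[0,0,0.08,0,1],[0,0,0.15,0,1],[0,0,0.15,0,1]]'
python3 -m crank '[[0,0,0.15,0,1],[0,0,0.13,0,1],[-0.07,0.1,0,0,1],[-0.086,0.117,0,0,1],[-0.086,0.117,0,0,1],[-0.086,0.117,0,0,1],[-0.086,0.117,0,0,1],[-0.086,0.117,0,-0.05,1]]'
python3 -m crank '[[-0.086,0.117,0,-0.05,1],[-0.086,0.117,0,-0.05,1],[-0.086,0.117,0,-0.05,1],[-0.019,0.018,0,0,1],[0,0,0,0,1],[0,0,0,0,1]]'
python3 - <<'E'
from h import *
import cv2
cv2.imwrite("pics/w6.png",r.grab_frame("wrist"));print(r.get_obs()["tcp_pos"])
E
```

```text
clock: 21.15
tcp_pos: [0.5859, 0.0491, 0.1073]
orientation: [0.077, -3.138, 0.001]
contact_force: [0.9, 0.8, 0.2]
grip_width: 0.0858
gripper_force: 0.0
clock: 21.82
tcp_pos: [0.4861, 0.1871, 0.1635]
orientation: [-0.015, 3.141, 0.0]
contact_force: [0.4, -0.1, -0.4]
grip_width: 0.0854
gripper_force: 0.0
clock: 22.32
tcp_pos: [0.432, 0.2596, 0.1635]
orientation: [0.168, 3.137, -0.001]
contact_force: [-0.0, -0.8, -0.2]
grip_width: 0.0855
gripper_force: 0.0
[0.43242916 0.2589148  0.16350978]
```

View pics/w6.png

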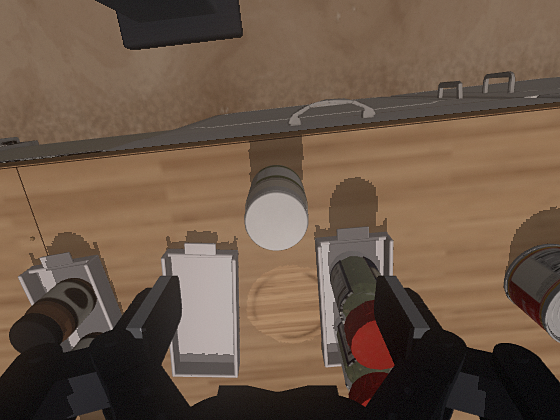

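White lid at (277,221), centred between the fingers. The tall pair stands in line at right.

```bash
python3 -m crank '[[0,0.005,-0.1,0,1],[0,0,-0.15,0,1],[0,0,-0.15,0,1],[0,0,-0.12,0,1],[0,0,-0.08,0,1],[0,0,-0.03,0,1],[0,0,0,0,1],[0,0,0,0,1]]'
python3 -m crank '[[0,0,0,0,-0.3],[0,0,0,0,-0.3],[0,0,0,0,-0.3],[0,0,0,0,-0.3],[0,0,0,0,-0.3],[0,0,0,0,-0.3]]' 40
python3 -m crank '[[0,0,0.05,0,-0.3],[0,0,0.08,0,-0.3],[0,0,0.1,0,-0.3],[0,0,0.07,0,-0.3],[0,0,0,0,-0.3],[0,0,0,0,-0.3]]'
```

```text
clock: 23.03
tcp_pos: [0.4326, 0.2603, 0.0379]
orientation: [0.172, 3.136, -0.0]
contact_force: [0.1, 0.8, 1.0]
grip_width: 0.0854
gripper_force: 0.0
clock: 23.53
tcp_pos: [0.4322, 0.2612, 0.0386]
orientation: [0.17, 3.136, 0.001]
contact_force: [-0.8, -1.6, 6.0]
grip_width: 0.0472
gripper_force: 40.2
clock: 24.03
tcp_pos: [0.432, 0.2615, 0.0984]
orientation: [0.169, 3.136, 0.002]
contact_force: [-0.3, -0.1, -2.6]
grip_width: 0.0473
gripper_force: 41.5
```

```bash
python3 -m crank '[[0,-0.09,0,0,-0.3],[0,-0.1,0,0,-0.3],[0,-0.1,0,0,-0.3],[0,-0.1,0,0,-0.3],[0.09,-0.08,0,0,-0.3],[0.1,0,0,0,-0.3],[0.1,0,0,0,-0.3],[0.1,0,0,0,-0.3]]'
python3 -m crank '[[0.1,0,0,0,-0.3],[0.1,0,0,0,-0.3],[0.1,0,0,0,-0.3],[0.08,0,0,0,-0.3],[0,0,0,0,-0.3],[0,0,-0.1,0,-0.3],[0,0,-0.08,0,-0.3],[0,0,0,0,-0.3]]'
```

```text
clock: 24.7
tcp_pos: [0.5096, 0.1663, 0.0964]
orientation: [-0.17, -3.135, 0.001]
contact_force: [0.4, 0.3, -1.3]
grip_width: 0.0473
gripper_force: 41.7
clock: 25.37
tcp_pos: [0.5819, 0.1662, 0.0574]
orientation: [-0.168, -3.13, 0.005]
contact_force: [-1.5, -1.0, -2.5]
grip_width: 0.0473
gripper_force: 41.7
```

Target z is about 0.0425.

```bash
python3 -m crank '[[0.01,0.003,-0.03,0,-0.3],[0,0,-0.02,0,-0.3],[0,0,-0.015,0,-0.3],[0,0,-0.01,0,-0.3],[0,0,0,0,-0.3],[0,0,0,0,-0.3]]'
```

```text
clock: 25.87
tcp_pos: [0.5878, 0.1677, 0.0468]
orientation: [0.169, 3.137, 0.0]
contact_force: [0.5, 0.9, -1.2]
grip_width: 0.0474
gripper_force: 41.7
```

```bash
python3 -m crank '[[0,0,-0.01,0,-0.3],[0,0,-0.01,0,-0.3],[0,0,0,0,-0.3],[0,0,0,0,-0.3]]'
```

```text
clock: 26.2
tcp_pos: [0.5879, 0.1678, 0.0427]
orientation: [0.169, 3.137, 0.0]
contact_force: [0.1, 0.1, 0.1]
grip_width: 0.0471
gripper_force: 41.9
```

```bash
python3 -m crank '[[0,0,-0.004,0,-0.3],[0,0,0,0,0],[0,0,0,0,0.3],[0,0,0,0,1],[0,0,0,0,1],[0,0,0,0,1],[0,0,0.08,0,1],[0,0,0.15,0,1]]'
python3 -m crank '[[0,0,0.15,0,1],[0,0,0.15,0,1],[0,0,0.15,0,1],[0,0,0.15,0,1],[-0.07,0.09,0.04,0,1],[-0.11,0.128,0,0,1],[-0.11,0.128,0,0,1],[-0.11,0.128,0,0,1]]'
python3 -m crank '[[-0.11,0.128,0,0,1],[-0.11,0.128,0,0,1],[-0.11,0.128,0,0,1],[-0.11,0.128,0,0,1],[-0.11,0.128,0,0,1],[-0.11,0.128,0,0,1],[-0.11,0.128,0,0,1],[-0.11,0.128,0,0,1]]'
python3 -m crank '[[-0.11,0.128,0,0,1],[-0.11,0.128,0,0,1],[-0.05,0.06,0,0,1],[0,0,0,0,1],[0,0,0,0,1]]'
python3 - <<'E'
from h import *
import cv2
im=r.grab_frame("top")[190:300,200:400]
s=r.grab_frame("scene")[130:270,200:400]
cv2.imwrite("pics/c7.png",cv2.vconcat([cv2.resize(im,(600,330)),cv2.resize(s,(600,270))[:270]]))
E
```

```text
clock: 26.87
tcp_pos: [0.5849, 0.1668, 0.0848]
orientation: [-0.169, -3.13, 0.005]
contact_force: [-0.1, 0.2, -0.2]
grip_width: 0.0852
gripper_force: 0.0
clock: 27.53
tcp_pos: [0.5068, 0.2632, 0.216]
orientation: [0.171, 3.136, 0.001]
contact_force: [-0.6, 0.4, 1.0]
grip_width: 0.0853
gripper_force: 0.0
clock: 28.2
tcp_pos: [0.3304, 0.4682, 0.2157]
orientation: [0.17, 3.137, -0.0]
contact_force: [0.9, 0.6, -0.1]
grip_width: 0.085
gripper_force: 0.0
clock: 28.62
tcp_pos: [0.2768, 0.5308, 0.2153]
orientation: [-0.166, -3.137, 0.001]
contact_force: [-0.4, -0.7, -0.0]
grip_width: 0.0852
gripper_force: 0.0
```

View pics/c7.png

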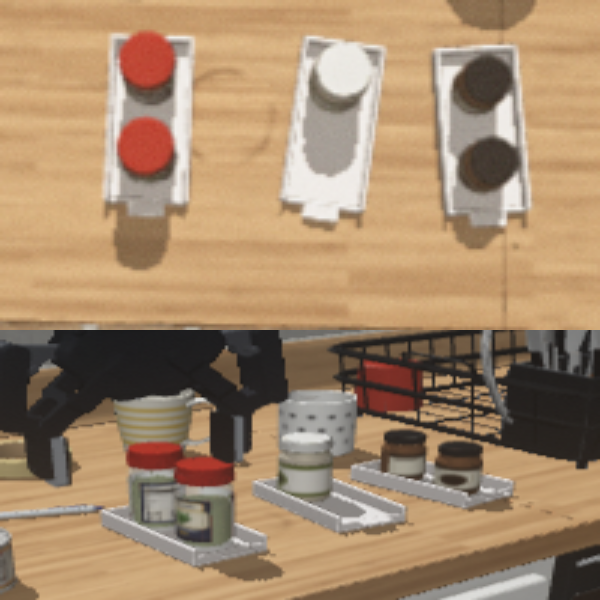

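All five jars stand upright in their trays: red pair at (147,60) and (147,146), white at (343,70), black pair at (485,83) and (488,163). The mug and tin have not moved, and the robot touches nothing.

```bash
python3 -c "
from bench import r
print(r.hand_in())"
```

```text
the job is handed in; nothing more can be done
None
```

I handed the job in at about 29 s of the 128 s. The final pictures show all five jars released and upright: each old jar in the front half of its tray with the new one behind it, the white-lidded jar in the rear of the empty tray, and the mug and tin undisturbed.

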